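# Peak the blue trimmer on a swap-meet antenna tuner

### The arm

A 6-joint arm with a two-finger parallel gripper is mounted at the origin on the work surface. World frame = base frame: x ahead of the robot, y to its left, z up, the work surface at z = 0. Lengths are in m, angles in degrees, forces in N, time in s.
With the tool pointing down it reaches from about 0.35 to 0.875 m from the base axis. Payload 4.2 kg.
Tool frame: the origin (TCP) lies between the finger pads; the fingertips stand 19 mm ahead of it and the grasp point (between the pads) is the TCP; z points along the fingers, y is the line along which they close (so a half turn about z gives the same grasp; the last joint's range is limited). The gripper opens to 87 mm and grips with 3 to 60 N. Pads are 19 mm wide; open, the fingers measure 117 mm over their backs; the gripper's body (75 mm by 190 mm) begins 51 mm behind the grasp point.
Start: joints at [-51.589, 22.042, 0.453, 0, -68.411, -14.817], TCP at [0.25, -0.573, 0.242] pointing down, gripper open.
Joint ranges: [-179.83, 179.83], [-69.29, 118.12], [-61.27, 80.66], [-181.25, 117.63], [-171.15, -9.14], [-177.46, 177.46]. Speed limits (degrees/s): [159.86, 159.86, 180, 180, 180, 180].

### API

Orientations are given as a 3x3 rotation matrix whose columns are the frame's x, y, z axes.
In Python, from station import r gives the robot as it stands.
- The arm moves only by the tool drive_tool, never from a script. Its argument "steps" is one flat list of numbers, 7 for each row, row after row: the turn, a rotation vector about the tool's x, y, z in rad, then the shift along the tool's x, y, z in m, then the opening, from 0 (shut) to 1 (fully open). A call has 1 to 10 rows; each row shifts and turns the commanded pose from where the row before left it, along the tool's axes as they then stand; what a row does not reach is not made up. A row lasts 1/12 s, in which the tool goes at most 41.7 mm and 7.16 degrees, less where a joint would pass 70% of its speed; a pose out of reach is approached as far as the arm can. A call is refused whole if a number of a shift passes 0.0417 or a number of a turn 0.125, either way. A call with a gripper value outside its range is refused whole. The fingers move at their own pace and stop on an object; the grip force is fixed at half the most. Time passes only in rows, so rows that do not move let the fingers close. It gives the time, the measured TCP pose, the force, the opening and the grip force at its end, in the units of the state.
- r.sense(): the state, without advancing time (a new reading comes with each control period).
- r.capture(name): name is "side" or "top" or "wrist"; returns the picture (384x512x3 uint8, blue, green, red); there is no depth.
- r.camera_params(name): a dict with "camera_matrix" (3x3 intrinsics, pixels), "k1" (the pictures are not rectified: a ray, as slopes to the right and down, at radius r is drawn at 1 + k1 r^2 times it, then the intrinsics apply), "extrinsics" (4x4, takes a point from world to camera coordinates). Camera axes: x right, y down, z forward; pixel columns grow to the right and rows downward; lengths in m; the calibration is good to about 2 mm. A picture is of the moment at which its call begins: read the wrist's pose just before it. camera_params takes no time and is no camera call; for the wrist camera it gives the pose at the moment of the call.
- r.finish_job(): hands the job in; it is judged then, once.
The state is a dict: "time_s": time; "joints": joint angles; "joint_velocities": joint speeds; "effort": joint torques, N m; "tcp_pos": TCP position; "ee_rot": TCP orientation; "wrist_force": force on the tool from outside, world axes, zero at the start; "moment": the same for the moment, N m; "gripper_width": opening from 0.0 (shut) to 1.0 (fully open); "gripper_force": force on a finger pad.
Only numpy, scipy, OpenCV 4.12 (cv2) and the standard library are available. Lean on these libraries where they do the work, as an engineer would, in place of code of your own. Each camera call takes 0.05 s, during which the arm holds its last target. There are 200 camera calls.

### The job

On the open antenna tuner, turn the brass screw of the trimmer on the blue base clockwise with the yellow plastic tuning tool until its red pointer lines up with the white mark on the blue base. Then stand the tuning tool back upright in the hole of the wooden stand where it came from; do not turn the trimmer on the orange base.

Things in the scene. Friction and masses are not known exactly. Their poses are not given: they have to be found in the camera images.
- tool_grip (a point): Yellow tuning tool, 120 mm, 50 g, upright in a 24 mm hole of a wooden stand 65 mm high; raise 51 mm to clear. Point: centre of its square handle (18 x 18, 66 high; flats face x, y). Collar 36 wide, underside 37 below the point, rests on the stand. Shaft 12 thick; blade 14 wide (along x), 3 thick, its end 87 below the point. z up. A red screwdriver, not for this, stands 100 mm away, top 104 mm up.
- slot (a point): Slot in the brass screw head (40 mm wide, 15 high) on the blue base. Point: on its axis at the head's top face, about 77 mm above the table. x along the slot to the red pointer, z up; turns with the screw. Mouth 25 x 13 mm, funnels over 7 mm to a slot 17 x 4.5 mm; floor 13 mm below the point, so the seated tool's handle centre is 74 mm above it. The blade fits either way round.
- trimmer (a joint): Angle of that screw, rad; grows clockwise seen from above; 0 when the red pointer is at the white mark on the blue base. Starts at -1.2 to -0.65 (pointer anticlockwise of the mark); stops at -1.5 and 1.2. Light friction (0.05 N m), stays where left; the blade has about 6 degrees of play each way.
- other_pointer (a point): Bystander, not to be turned: tip of the red pointer of the other trimmer, which is alike but on an orange base, about 110 mm from the first on the same chassis; the point is 28 mm from its axis.
Things that resemble listed ones, but are neither listed nor needed, are in the scene too. What is meant by the part that bears tool_grip is not green, and is the larger of those in its own colour.

How it is judged (in metres and radians):
On the way, in this order (a step that is already met when the one before it is completed fails the run):
1. the tuning tool's blade is in the slot of the blue trimmer, which is not yet set (horizontal distance between tool_grip and slot below 0.014 m and z of tool_grip in the frame of slot below 0.081 m and angle between tool_grip's own z axis and vertical below 0.25 rad and value of joint trimmer below -0.22 rad), for 0.1 s.
2. with the blade in the slot, the pointer is brought to the mark, within 0.21 rad (horizontal distance between tool_grip and slot below 0.014 m and z of tool_grip in the frame of slot below 0.081 m and angle between tool_grip's own z axis and vertical below 0.25 rad and value of joint trimmer between -0.21 and 0.21 rad), for 0.2 s.
At the end, for the whole second after the job is handed in: The blue trimmer's pointer is within 0.21 rad (12 degrees) of its mark, the tuning tool stands upright (within 0.15 rad) and released in the hole it came from (handle centre within 15 mm of its start, any yaw), and the other trimmer's pointer tip is within 6 mm of its start (value of joint trimmer between -0.21 and 0.21 rad and distance of tool_grip from where it was at the start of the episode below 0.015 m and angle between tool_grip's own z axis and vertical below 0.15 rad and velocity of joint trimmer below 0.05 rad/s and distance of other_pointer from where it was at the start of the episode below 0.006 m); the robot touches nothing.
It fails at once if the trimmer on the orange base is turned (its pointer tip moves more than 6 mm) (distance of other_pointer from where it was at the start of the episode above 0.006 m).
It also fails if it takes over 56 s, if anything falls off the work surface, if the arm or the gripper's body presses on something with over 40 N, if the wrist force passes 120 N, or if a joint passes its speed limit or range.

## Working session

There is one attempt and no reset: what is moved stays moved. The work goes in short steps, Python scripts to look and compute and a tool call to move; the robot and the scene stay as the last step left them, time stands still between calls to the robot, and variables do not carry over. Pictures are saved under pics/ and viewed, at most 10 in all, crops included, and the job is handed in when it is done.

Besides the shell and the picture viewer there is one more tool, called by a JSON object that holds its "op" and its "data". drive_tool: Moves the arm, as the interface text tells. Its arguments: {"type":"object","properties":{"steps":{"type":"array"}},"required":["steps"]}

```bash
mkdir -p pics; cat > h.py <<'E'
import numpy as np, cv2
from station import r
def grab(n):
    p=r.camera_params(n); return r.capture(n),p
def ray(p,u,v):
    K=np.array(p["camera_matrix"]);E=np.array(p["extrinsics"])
    d=cv2.undistortPoints(np.array([[[u,v]]],float),K,np.array([p["k1"],0,0,0.]),) [0,0]
    # k1 model radial on slopes = opencv
    R=E[:3,:3]; c=-R.T@E[:3,3]; return c,R.T@np.array([d[0],d[1],1])
def at(p,u,v,z):
    c,d=ray(p,u,v); return c+d*(z-c[2])/d[2]
def proj(p,X):
    E=np.array(p["extrinsics"]); 
    return cv2.projectPoints(np.array(X,float).reshape(-1,1,3),cv2.Rodrigues(E[:3,:3])[0],E[:3,3],np.array(p["camera_matrix"]),np.array([p["k1"],0,0,0.]))[0][:,0]
E
python3 - <<'E'
from h import *
import pickle
P={}
for n in("top","side","wrist"):
    im,p=grab(n); cv2.imwrite(f"pics/{n}0.png",im); P[n]=p
pickle.dump(P,open("P.pkl","wb"))
a=cv2.imread("pics/top0.png");b=cv2.imread("pics/side0.png")
cv2.imwrite("pics/t0.png",cv2.resize(a,(800,600),interpolation=cv2.INTER_CUBIC))
cv2.imwrite("pics/s0.png",cv2.resize(b,(800,600),interpolation=cv2.INTER_CUBIC))
for n in P:
    E=np.array(P[n]["extrinsics"]);print(n,-E[:3,:3].T@E[:3,3],E[2,:3],P[n]["k1"])
s=r.sense();print(s["time_s"],s["tcp_pos"],np.round(s["ee_rot"],3),s["gripper_width"])
E
```

```text
top [ 0.52130459 -0.02734827  0.81860236] [ 0.01438918  0.003961   -0.99988862] -0.0027673893602954977
side [0.19947696 0.57376715 0.4909678 ] [ 0.42273583 -0.74577682 -0.51488966] 0.023072289390873947
wrist [ 0.18813657 -0.59954981  0.38363822] [ 0.22618292  0.10072561 -0.96886306] -0.05306376216779617
0.15 [ 0.25001398 -0.57235826  0.24072623] [[-0.916 -0.4   -0.001]
 [-0.4    0.916  0.001]
 [ 0.     0.002 -1.   ]] 1.0007939731926885
```

View pics/t0.png

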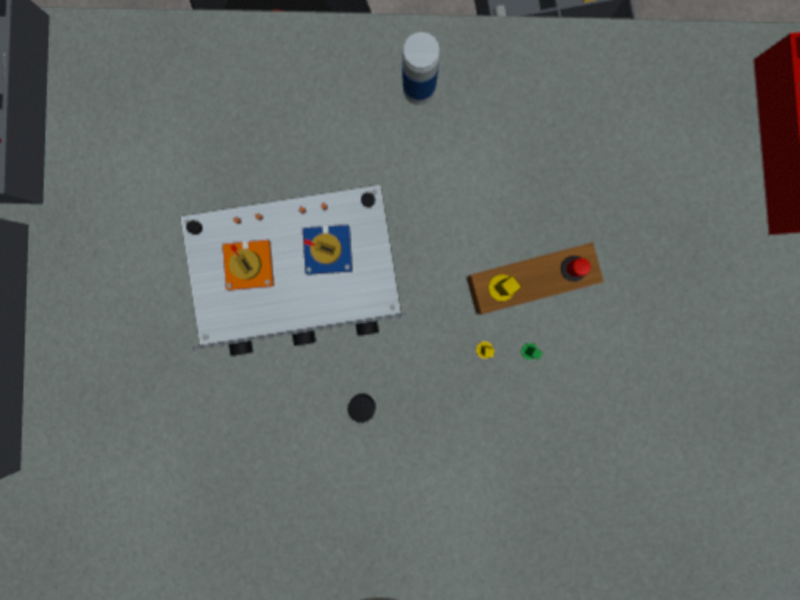

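View pics/s0.png

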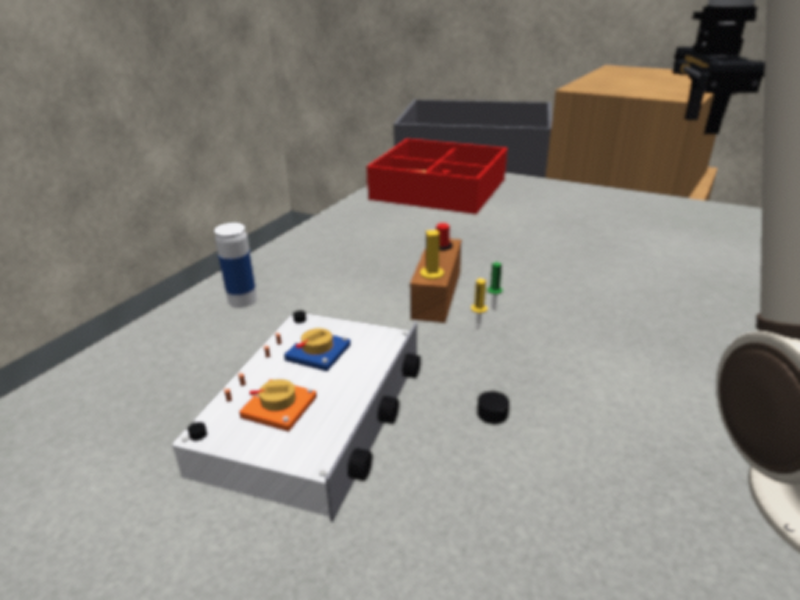

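The top view (800x600 scale) shows three candidates for the tool: a large yellow one in the wooden stand (511,286), a small yellow one (486,351) and a small green one (531,351). The one in the stand fits, since it is the larger yellow one and the red screwdriver at (580,267) is its neighbour. The blue trimmer is at (326,248) and the orange one at (245,264). I'll confirm with one enlarged crop and measure.

```bash
python3 - <<'E'
from h import *
import pickle
P=pickle.load(open("P.pkl","rb"));p=P["top"];a=cv2.imread("pics/top0.png")
c1=cv2.resize(a[135:180,185:235],None,fx=8,fy=8,interpolation=cv2.INTER_CUBIC)
c2=cv2.resize(a[160:205,297:347],None,fx=8,fy=8,interpolation=cv2.INTER_CUBIC)
cv2.imwrite("pics/c0.png",np.hstack([c1,c2]))
s=.64
print("tool top",at(p,511*s,286*s,.135),"collar",at(p,504*s,288*s,.069))
print("red top",at(p,580*s,267*s,.104))
print("slot",at(p,326*s,248*s,.077),"orange",at(p,245*s,264*s,.077))
print("pointer tip",at(p,307*s,243*s,.07),"mark",at(p,325*s,229*s,.062))
# side
q=P["side"];
for X in ([.5,0,0],):pass
b=cv2.imread("pics/side0.png");hsv=cv2.cvtColor(a,cv2.COLOR_BGR2HSV)
m=cv2.inRange(hsv,(22,120,60),(35,255,255));n,l,st,ce=cv2.connectedComponentsWithStats(m)
print(st.tolist(),ce)
print("stand corners",[np.round(at(p,u*s,v*s,.065),3) for u,v in((469,276),(592,243),(603,282),(480,313))])
E
```

```text
tool top [ 0.54937145 -0.15527651  0.135     ] collar [ 0.54918392 -0.15833058  0.069     ]
red top [ 0.57696669 -0.24848876  0.104     ]
slot [0.59632671 0.07997959 0.077     ] orange [0.57257027 0.18689284 0.077     ]
pointer tip [0.60314015 0.10661158 0.07      ] mark [0.62355528 0.08417262 0.062     ]
[[0, 0, 512, 384, 195745], [374, 0, 5, 1, 5], [199, 150, 19, 18, 252], [147, 160, 19, 18, 248], [312, 175, 21, 18, 255], [305, 218, 12, 12, 103]] [[255.56821375 191.56936831]
 [376.           0.        ]
 [208.40873016 158.68650794]
 [156.41935484 168.98387097]
 [321.56078431 183.36862745]
 [310.24271845 223.59223301]]
stand corners [array([ 0.564, -0.112,  0.065]), array([ 0.613, -0.276,  0.065]), array([ 0.561, -0.292,  0.065]), array([ 0.515, -0.128,  0.065])]
```

View pics/c0.png

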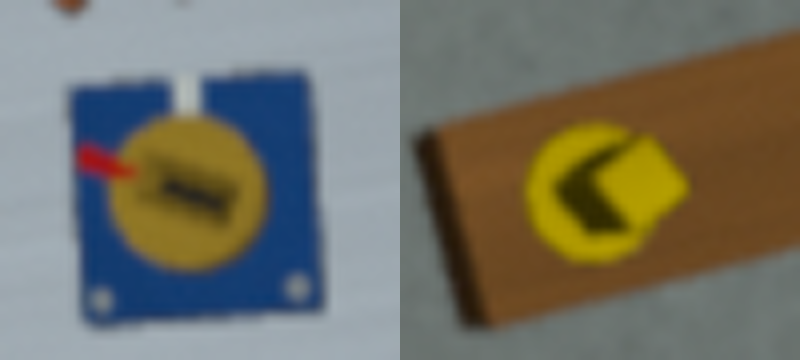

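The crop confirms the tool: a large yellow handle with its collar on the stand. Its square top is turned roughly 45° in the image. The blue trimmer's pointer is at about (82,157), its white mark at (187,90) and the head centre at (189,193).

```bash
cat >> h.py <<'E'
def deg(v): return np.degrees(np.arctan2(v[1],v[0]))
E
python3 - <<'E'
from h import *
import pickle
P=pickle.load(open("P.pkl","rb"));p=P["top"]
f=lambda u,v,z:at(p,185+(u+.5)/8-.5,135+(v+.5)/8-.5,z)
g=lambda u,v,z:at(p,297+(u+.5)/8-.5,160+(v+.5)/8-.5,z)
c=f(189,193,.077);print("head",c)
print("pointer",deg(f(82,157,.07)-f(189,193,.07)),deg(f(230,210,.07)-f(145,170,.07)), "base",deg(f(72,90,.06)-f(88,322,.06)),deg(f(72,90,.06)-f(308,72,.06)),"mark",deg(f(187,90,.063)-c))
q=[g(250,137,.135),g(287,188,.135),g(240,231,.135),g(196,180,.135)]
print("top c",np.mean(q,0),[deg(q[i]-q[i-1]) for i in range(4)],[np.linalg.norm(q[i]-q[i-1]) for i in range(4)])
print("collar c",g(195,193,.069))
s=r.sense();R=np.array(s["ee_rot"]);t=np.mean(q,0)*[1,1,0]+[0,0,.26]
d=R.T@(t-s["tcp_pos"]);print(d,d/12)
E
```

```text
head [0.59637214 0.08091908 0.077     ]
pointer 72.7466682407829 -113.8515704083488 base 5.462048081468241 95.70092098660456 mark 6.53510712926872
top c [ 0.55027967 -0.15512154  0.135     ] [np.float64(-50.13767835392162), np.float64(-142.81341280140762), np.float64(133.76779158053887), np.float64(42.04077244094579)] [np.float64(0.01646417169145925), np.float64(0.014992312694187914), np.float64(0.015190520421064542), np.float64(0.016022181116099213)]
collar c [ 0.5504252  -0.15491478  0.069     ]
[-0.44214453  0.26223763 -0.01889662] [-0.03684538  0.02185314 -0.00157472]
```

{"op": "drive_tool", "data": {"steps": [0, 0, 0, -0.034, 0.0202, -0.0015, 1, 0, 0, 0, -0.034, 0.0202, -0.0015, 1, 0, 0, 0, -0.034, 0.0202, -0.0015, 1, 0, 0, 0, -0.034, 0.0202, -0.0015, 1, 0, 0, 0, -0.034, 0.0202, -0.0015, 1, 0, 0, 0, -0.034, 0.0202, -0.0015, 1, 0, 0, 0, -0.034, 0.0202, -0.0015, 1, 0, 0, 0, -0.034, 0.0202, -0.0015, 1, 0, 0, 0, -0.034, 0.0202, -0.0015, 1, 0, 0, 0, -0.034, 0.0202, -0.0015, 1]}}

```text
time_s: 0.98
tcp_pos: [0.4815, -0.2496, 0.2566]
ee_rot: [[-0.916, -0.4, -0.0], [-0.4, 0.916, 0.0], [0.0, 0.0, -1.0]]
wrist_force: [0.6, -1.2, 0.6]
gripper_width: 0.996
gripper_force: 0.0
```

{"op": "drive_tool", "data": {"steps": [0, 0, 0, -0.034, 0.0202, -0.0015, 1, 0, 0, 0, -0.034, 0.0202, -0.0015, 1, 0, 0, 0, -0.034, 0.0202, -0.0015, 1, 0, 0, -0.124, 0, 0, 0, 1, 0, 0, -0.124, 0, 0, 0, 1, 0, 0, -0.124, 0, 0, 0, 1, 0, 0, -0.124, 0, 0, 0, 1, 0, 0, -0.124, 0, 0, 0, 1, 0, 0, -0.124, 0, 0, 0, 1, 0, 0, -0.124, 0, 0, 0, 1]}}

```text
time_s: 1.82
tcp_pos: [0.5499, -0.155, 0.2606]
ee_rot: [[-0.281, -0.96, -0.001], [-0.96, 0.281, 0.0], [0.0, 0.001, -1.0]]
wrist_force: [-0.1, -0.1, 0.1]
gripper_width: 0.998
gripper_force: 0.0
```

{"op": "drive_tool", "data": {"steps": [0, 0, -0.124, 0, 0, 0, 1, 0, 0, -0.124, 0, 0, 0, 1, 0, 0, -0.124, 0, 0, 0, 1, 0, 0, -0.124, 0, 0, 0, 1, 0, 0, -0.124, 0, 0, 0, 1, 0, 0, -0.124, 0, 0, 0, 1, 0, 0, -0.124, 0, 0, 0, 1, 0, 0, -0.124, 0, 0, 0, 1, 0, 0, 0, 0, 0, 0, 1, 0, 0, 0, 0, 0, 0, 1]}}

```text
time_s: 2.65
tcp_pos: [0.55, -0.1551, 0.2608]
ee_rot: [[0.643, -0.766, -0.001], [-0.766, -0.643, 0.0], [-0.0, 0.0, -1.0]]
wrist_force: [-0.4, 0.9, -0.2]
gripper_width: 1.001
gripper_force: 0.0
```

```bash
python3 - <<'E'
from h import *
s=r.sense();im,p=grab("wrist")
cv2.imwrite("pics/w1.png",im)
print(s["time_s"],s["tcp_pos"],np.round(s["ee_rot"],3).tolist(),deg(np.array(s["ee_rot"])[:2,0]))
print(proj(p,[[.5503,-.155,.135],[.5503,-.155,.069]]))
import pickle;pickle.dump(p,open("w1.pkl","wb"))
E
```

```text
2.65 [ 0.54995614 -0.15512527  0.26078982] [[0.643, -0.766, -0.001], [-0.766, -0.643, 0.0], [-0.0, 0.0, -1.0]] -50.01968481512366
[[253.83796103 190.00603506]
 [253.97625679 176.56425843]]
```

View pics/w1.png

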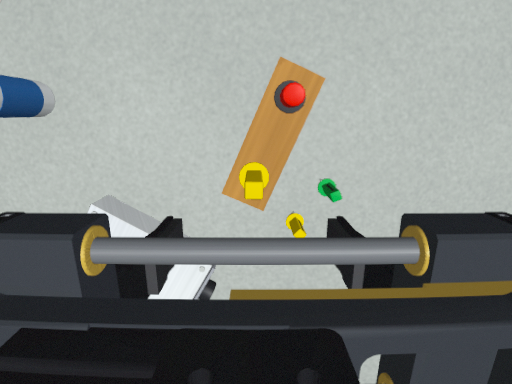

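The wrist view shows the handle at (254,190), square to the fingers and where I projected it. Descending to grasp.

{"op": "drive_tool", "data": {"steps": [0, 0, 0, 0, 0, 0.037, 1, 0, 0, 0, 0, 0, 0.037, 1, 0, 0, 0, 0, 0, 0.037, 1, 0, 0, 0, 0, 0, 0.02, 1, 0, 0, 0, 0, 0, 0.016, 1, 0, 0, 0, 0, 0, 0, 1, 0, 0, 0, 0, 0, 0, 0, 0, 0, 0, 0, 0, 0, 0, 0, 0, 0, 0, 0, 0, 0, 0, 0, 0, 0, 0, 0, 0]}}

```text
time_s: 3.53
tcp_pos: [0.551, -0.1552, 0.1156]
ee_rot: [[0.645, -0.764, 0.003], [-0.764, -0.645, -0.0], [0.002, -0.002, -1.0]]
wrist_force: [-0.5, -0.3, -0.6]
gripper_width: 0.784
gripper_force: 0.0
```

{"op": "drive_tool", "data": {"steps": [0, 0, 0, 0, 0, 0, 0, 0, 0, 0, 0, 0, 0, 0, 0, 0, 0, 0, 0, 0, 0, 0, 0, 0, 0, 0, 0, 0, 0, 0, 0, 0, 0, 0, 0]}}

```text
time_s: 3.95
tcp_pos: [0.5501, -0.1551, 0.1141]
ee_rot: [[0.645, -0.764, 0.0], [-0.764, -0.645, 0.0], [0.0, -0.0, -1.0]]
wrist_force: [-1.1, 0.4, 0.1]
gripper_width: 0.402
gripper_force: 0.0
```

{"op": "drive_tool", "data": {"steps": [0, 0, 0, 0, 0, 0, 0, 0, 0, 0, 0, 0, 0, 0, 0, 0, 0, 0, 0, 0, 0, 0, 0, 0, 0, 0, 0, 0, 0, 0, 0, 0, 0, 0, 0, 0, 0, 0, 0, 0, 0, 0]}}

```text
time_s: 4.45
tcp_pos: [0.5501, -0.1552, 0.114]
ee_rot: [[0.645, -0.764, -0.0], [-0.764, -0.645, 0.0], [-0.0, 0.0, -1.0]]
wrist_force: [0.3, -0.3, -0.4]
gripper_width: 0.204
gripper_force: 30.0
```

{"op": "drive_tool", "data": {"steps": [0, 0, 0, 0, 0, -0.01, 0, 0, 0, 0, 0, 0, -0.02, 0, 0, 0, 0, 0, 0, -0.03, 0, 0, 0, 0, 0, 0, -0.03, 0, 0, 0, 0, 0, 0, -0.02, 0, 0, 0, 0, 0, 0, 0, 0, 0, 0, 0, 0, 0, 0, 0]}}

```text
time_s: 5.03
tcp_pos: [0.5507, -0.1551, 0.2262]
ee_rot: [[0.645, -0.764, 0.004], [-0.764, -0.645, 0.0], [0.002, -0.003, -1.0]]
wrist_force: [0.4, 0.5, -1.4]
gripper_width: 0.207
gripper_force: 30.0
```

```bash
python3 - <<'E'
from h import *
s=r.sense();im,p=grab("side");t,pt=grab("top")
z=s["tcp_pos"][2]-.012
u=proj(p,[[.5501,-.1552,z],[.5501,-.1552,z-.087]]);print(s["tcp_pos"],u)
x,y=u.mean(0).astype(int);x0,y0=x-40,y-40
cv2.imwrite("pics/s2.png",cv2.resize(im[y0:y0+80,x0:x0+80],None,fx=7,fy=7,interpolation=cv2.INTER_CUBIC));print(x0,y0)
E
```

```text
[ 0.55069027 -0.15512709  0.22618572] [[277.57653086 114.99535644]
 [277.19754751 151.4018969 ]]
237 93
```

View pics/s2.png

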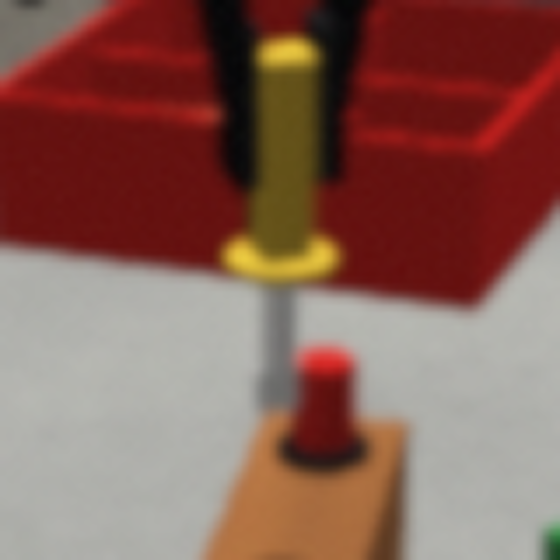

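The blade shows at full width below the shaft (crop ~257–297, 400). So it lies along about 40° yaw, which is the tool's y axis. The handle hangs straight and hasn't slipped. Next I move above the slot and turn the blade to about 70°.

{"op": "drive_tool", "data": {"steps": [0, 0, 0, -0.0188, -0.0234, 0, 0, 0, 0, 0, -0.0188, -0.0234, 0, 0, 0, 0, 0, -0.0188, -0.0234, 0, 0, 0, 0, 0, -0.0188, -0.0234, 0, 0, 0, 0, 0, -0.0188, -0.0234, 0, 0, 0, 0, 0, -0.0188, -0.0234, 0, 0, 0, 0, 0, -0.0188, -0.0234, 0, 0, 0, 0, 0, -0.0188, -0.0234, 0, 0]}}

```text
time_s: 5.8
tcp_pos: [0.5955, 0.0818, 0.2224]
ee_rot: [[0.645, -0.764, -0.003], [-0.764, -0.645, -0.001], [-0.001, 0.003, -1.0]]
wrist_force: [-0.1, 0.3, -0.5]
gripper_width: 0.202
gripper_force: 30.0
```

{"op": "drive_tool", "data": {"steps": [0, 0, -0.105, 0, 0, 0, 0, 0, 0, -0.105, 0, 0, 0, 0, 0, 0, -0.105, 0, 0, 0, 0, 0, 0, -0.105, 0, 0, 0, 0, 0, 0, -0.105, 0, 0, 0, 0, 0, 0, 0, 0, 0, 0, 0, 0, 0, 0, 0, 0, 0, 0]}}

```text
time_s: 6.38
tcp_pos: [0.5956, 0.0803, 0.2228]
ee_rot: [[0.94, -0.341, -0.002], [-0.341, -0.94, -0.001], [-0.002, 0.002, -1.0]]
wrist_force: [-0.2, 0.6, 0.3]
gripper_width: 0.204
gripper_force: 30.0
```

```bash
python3 - <<'E'
from h import *
import pickle
s=r.sense();im,p=grab("wrist");cv2.imwrite("pics/w3.png",im);pickle.dump((p,s["tcp_pos"],s["ee_rot"]),open("w3.pkl","wb"))
X=np.array(s["tcp_pos"]);e=np.array(s["ee_rot"]);tip=X+e[:,2]*.099
u=proj(p,[tip,[.5964,.081,.077]]);print(s["time_s"],X,deg(e[:2,1]),tip,u)
x0,y0=max(0,int(u[1][0])-80),max(0,int(u[1][1])-70);print(x0,y0)
cv2.imwrite("pics/w3c.png",cv2.resize(im[y0:y0+120,x0:x0+160],None,fx=5,fy=5,interpolation=cv2.INTER_CUBIC))
E
```

```text
6.3833 [0.59563763 0.08034208 0.22276289] -109.91418255895458 [0.59539044 0.0802565  0.12376323] [[254.33593872 197.49615833]
 [253.29137099 184.68381152]]
173 114
```

View pics/w3c.png

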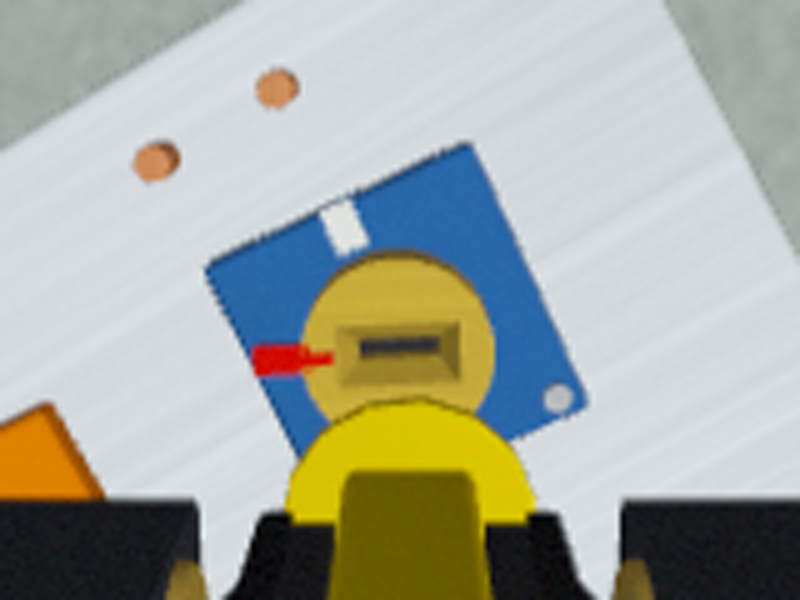

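The slot mouth is centred at crop (399,354), nearly along the image's horizontal. The pointer is at (255,361)–(330,358) and the mark at (345,228).

```bash
python3 - <<'E'
from h import *
import pickle
p,X,e=pickle.load(open("w3.pkl","rb"));e=np.array(e)
f=lambda u,v,z=.077:at(p,173+(u+.5)/5-.5,114+(v+.5)/5-.5,z)
c=f(399,354);print("slot",c,"head top ctr?",f(398,350))
print("pointer",deg(f(255,361,.07)-f(330,358,.07)),deg(f(335,325)-f(462,322)),deg(f(340,387)-f(460,381)),deg(f(255,361,.07)-f(399,354,.07)),"slot dark",deg(f(360,350,.068)-f(438,344,.068)),"size",np.linalg.norm(f(335,325)-f(462,322)))
print("base",deg(f(210,268,.062)-f(470,145,.062))-90,"mark",deg(f(343,225,.062)-c))
print("blade",deg(-e[:2,1]))
print("shift tool",e.T@(c-np.array(X)))
E
```

```text
slot [0.596995   0.08175958 0.077     ] head top ctr? [0.59785798 0.08166337 0.077     ]
pointer 72.35972540861465 71.40232757671563 72.97227069465106 72.86761743904577 slot dark 74.52687402897487 size 0.026013919769644064
base 5.221859407259004 mark 5.871029615198597
blade 70.08581744104542
shift tool [ 0.00109265 -0.0020375   0.14575777]
```

{"op": "drive_tool", "data": {"steps": [0, 0, -0.044, 0.001, -0.0015, 0, 0, 0, 0, 0, 0, 0, 0.015, 0, 0, 0, 0, 0, 0, 0.015, 0, 0, 0, 0, 0, 0, 0.008, 0, 0, 0, 0, 0, 0, 0.006, 0, 0, 0, 0, 0, 0, 0.006, 0, 0, 0, 0, 0, 0, 0.005, 0, 0, 0, 0, 0, 0, 0.003, 0, 0, 0, 0, 0, 0, 0, 0]}}

```text
time_s: 7.18
tcp_pos: [0.5974, 0.0815, 0.1656]
ee_rot: [[0.955, -0.297, -0.001], [-0.297, -0.955, -0.0], [-0.001, 0.0, -1.0]]
wrist_force: [-0.4, 0.3, 0.2]
gripper_width: 0.206
gripper_force: 30.0
```

The blade went into the slot without contact force. I'll go 1.5 mm deeper, then turn clockwise by about 72°.

{"op": "drive_tool", "data": {"steps": [0, 0, 0, 0, 0, 0.0015, 0, 0, 0, 0, 0, 0, 0, 0, 0, 0, 0.1, 0, 0, 0, 0, 0, 0, 0.1, 0, 0, 0, 0, 0, 0, 0.1, 0, 0, 0, 0, 0, 0, 0.1, 0, 0, 0, 0, 0, 0, 0.1, 0, 0, 0, 0, 0, 0, 0.1, 0, 0, 0, 0, 0, 0, 0.1, 0, 0, 0, 0, 0, 0, 0.1, 0, 0, 0, 0]}}

```text
time_s: 8.02
tcp_pos: [0.5974, 0.0818, 0.1648]
ee_rot: [[0.449, -0.894, -0.0], [-0.894, -0.449, 0.0], [-0.0, -0.0, -1.0]]
wrist_force: [-0.3, 0.0, -0.5]
gripper_width: 0.204
gripper_force: 30.0
```

{"op": "drive_tool", "data": {"steps": [0, 0, 0.1, 0, 0, 0, 0, 0, 0, 0.1, 0, 0, 0, 0, 0, 0, 0.1, 0, 0, 0, 0, 0, 0, 0.1, 0, 0, 0, 0, 0, 0, 0.05, 0, 0, 0, 0, 0, 0, 0, 0, 0, 0, 0, 0, 0, 0, 0, 0, 0, 0, 0, 0, 0, 0, 0, 0, 0]}}

```text
time_s: 8.68
tcp_pos: [0.5974, 0.0817, 0.1648]
ee_rot: [[0.021, -1.0, -0.0], [-1.0, -0.021, 0.0], [-0.0, 0.0, -1.0]]
wrist_force: [-2.2, 0.2, 1.4]
gripper_width: 0.203
gripper_force: 30.0
```

```bash
python3 - <<'E'
from h import *
import pickle
s=r.sense();im,p=grab("wrist");t,pt=grab("top");pickle.dump((p,pt),open("w4.pkl","wb"))
print(s["time_s"],s["tcp_pos"],deg(-np.array(s["ee_rot"])[:2,1]),s["moment"])
u=proj(p,[.597,.0815,.077])[0];print(u)
x0,y0=int(u[0])-50,int(u[1])-50
w=cv2.resize(im[y0:y0+75,x0:x0+100],(533,400),interpolation=cv2.INTER_CUBIC)
c1=cv2.resize(t[135:185,183:216],(264,400),interpolation=cv2.INTER_CUBIC)
cv2.imwrite("pics/w4.png",np.hstack([w,c1]));print(x0,y0)
E
```

```text
8.6833 [0.59738637 0.08173112 0.16477009] 1.2153336977121232 [0.42577341 0.74333645 0.04696277]
[254.59006165 201.13341806]
204 151
```

View pics/w4.png

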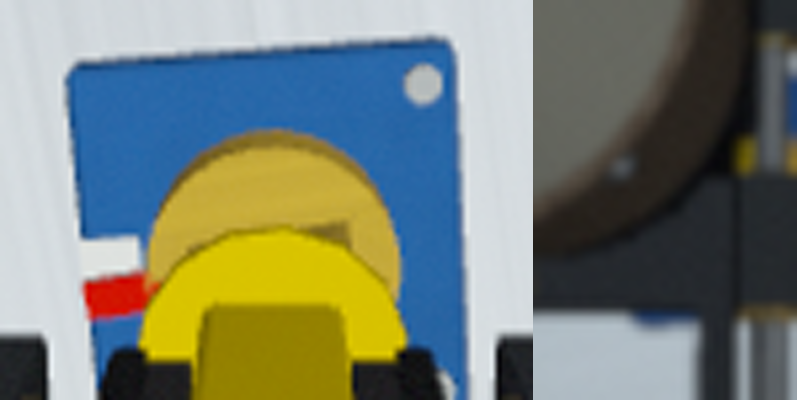

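```bash
python3 - <<'E'
from h import *
import pickle
p,_=pickle.load(open("w4.pkl","rb"))
f=lambda u,v,z=.077:at(p,204+(u+.5)/5.33-.5,151+(v+.5)/5.33-.5,z)
c=np.array([.597,.0815,0])
for z in(.064,.07):print("pointer",deg(f(88,301,z)-c),deg(f(88,301,z)-f(145,289,z)))
print("mark",deg(f(110,258,.062)-c),f(110,258,.062),"base",deg(f(75,67,.062)-f(450,42,.062)),"pt",f(88,301,.07))
E
```

```text
pointer 18.015130173911576 13.53754499826321
pointer 15.071317107254664 13.537544998263211
mark 6.239013887374271 [0.62391199 0.08444212 0.062     ] base 5.0015137749020235 pt [0.62670348 0.08949866 0.07      ]
```

The pointer (88,301) is at about 15° and the mark (110,258) at about 6°, so the pointer is still about 9° short. I'll turn a little more.

{"op": "drive_tool", "data": {"steps": [0, 0, 0.08, 0, 0, 0, 0, 0, 0, 0.08, 0, 0, 0, 0, 0, 0, 0, 0, 0, 0, 0, 0, 0, 0, 0, 0, 0, 0, 0, 0, 0, 0, 0, 0, 0, 0, 0, 0, 0, 0, 0, 0]}}

```text
time_s: 9.28
tcp_pos: [0.5975, 0.0817, 0.1647]
ee_rot: [[-0.138, -0.99, -0.0], [-0.99, 0.138, 0.0], [-0.0, 0.0, -1.0]]
wrist_force: [-2.3, 2.7, 2.8]
gripper_width: 0.203
gripper_force: 30.0
```

```bash
python3 - <<'E'
from h import *
import pickle
s=r.sense();im,p=grab("wrist");pickle.dump(p,open("w5.pkl","wb"))
print(s["time_s"],s["tcp_pos"],deg(-np.array(s["ee_rot"])[:2,1]),s["moment"])
w=cv2.resize(im[151:226,204:304],(533,400),interpolation=cv2.INTER_CUBIC)
cv2.imwrite("pics/w5.png",w)
h=cv2.cvtColor(w,cv2.COLOR_BGR2HSV);m=cv2.inRange(h,(0,180,120),(8,255,255))|cv2.inRange(h,(172,180,120),(180,255,255))
n,l,st,ce=cv2.connectedComponentsWithStats(m)
for i in range(1,n):
  if st[i,4]>300:
    c=ce[i];q=[at(p,204+c[0]/5.33-.3,151+c[1]/5.33-.3,z) for z in(.064,.07)];print(st[i],c,[deg(x-np.array([.597,.0815,0])) for x in q])
E
```

```text
9.2833 [0.59754102 0.08170076 0.16472544] -7.9438416215449825 [0.5713208  1.04252734 0.02248511]
[  86  274   73   45 2191] [119.52259242 294.97444089] [np.float64(10.066398221908845), np.float64(6.543163802389976)]
```

View pics/w5.png

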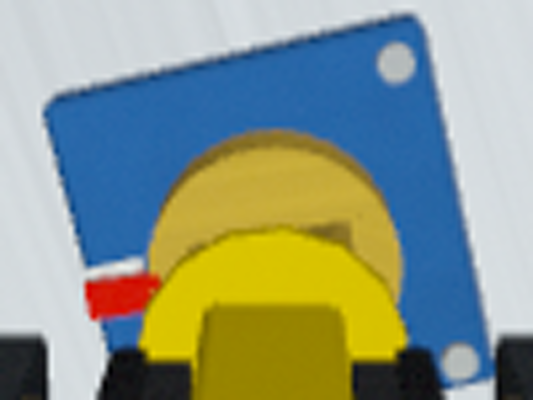

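The pointer now overlaps the mark direction (about 6° against 5.7°). I'll relieve the twist slightly and lift straight out.

{"op": "drive_tool", "data": {"steps": [0, 0, -0.05, 0, 0, 0, 0, 0, 0, 0, 0, 0, 0, 0, 0, 0, 0, 0, 0, -0.005, 0, 0, 0, 0, 0, 0, -0.01, 0, 0, 0, 0, 0, 0, -0.02, 0, 0, 0, 0, 0, 0, -0.025, 0, 0, 0, 0, 0, 0, 0, 0, 0, 0, 0, 0, 0, 0, 0]}}

```text
time_s: 10.0
tcp_pos: [0.5989, 0.0817, 0.2273]
ee_rot: [[-0.09, -0.996, 0.005], [-0.996, 0.09, 0.001], [-0.002, -0.005, -1.0]]
wrist_force: [0.4, 0.2, -2.1]
gripper_width: 0.206
gripper_force: 30.0
```

```bash
python3 - <<'E'
from h import *
s=r.sense();im,p=grab("wrist");cv2.imwrite("pics/w6.png",im)
X=np.array(s["tcp_pos"]);e=np.array(s["ee_rot"]);print(s["time_s"],X,deg(-e[:2,1]))
h=cv2.cvtColor(im,cv2.COLOR_BGR2HSV);m=cv2.inRange(h,(0,180,100),(8,255,255))|cv2.inRange(h,(172,180,100),(180,255,255))
n,l,st,ce=cv2.connectedComponentsWithStats(m)
for i in range(1,n):
  if st[i,4]>20:
    c=ce[i];print(st[i],c,[deg(at(p,*c,z)-np.array([.597,.0815,0])) for z in(.064,.07)],at(p,*c,.07))
print("shift",e.T@(np.array([.5502,-.1552,.215])-X))
E
```

```text
10.0 [0.59887354 0.08165768 0.2273355 ] -5.182604034045282
[229 184  16   7  63] [235.47619048 187.        ] [np.float64(9.794071938128162), np.float64(6.661049958641726)] [0.62018936 0.08420814 0.07      ]
[264 283  10   6  42] [268.97619048 285.54761905] [np.float64(91.44209656917457), np.float64(91.50548770284713)] [0.59370184 0.20699244 0.07      ]
shift [0.24030861 0.02714199 0.0117441 ]
```

{"op": "drive_tool", "data": {"steps": [0, 0, 0, 0.03, 0.0032, 0, 0, 0, 0, 0, 0.03, 0.0032, 0, 0, 0, 0, 0, 0.03, 0.0032, 0, 0, 0, 0, 0, 0.03, 0.0032, 0, 0, 0, 0, 0, 0.03, 0.0032, 0, 0, 0, 0, 0, 0.03, 0.0032, 0, 0, 0, 0, 0, 0.03, 0.0032, 0, 0, 0, 0, 0, 0.03, 0.0032, 0, 0, 0, 0, 0, 0, 0, 0, 0, 0, 0, 0, 0, 0, 0, 0]}}

```text
time_s: 10.88
tcp_pos: [0.5496, -0.1565, 0.2236]
ee_rot: [[-0.093, -0.996, -0.002], [-0.996, 0.093, 0.0], [0.0, 0.002, -1.0]]
wrist_force: [0.5, 0.4, -0.8]
gripper_width: 0.203
gripper_force: 30.0
```

{"op": "drive_tool", "data": {"steps": [0, 0, 0, 0, 0, 0, 0, 0, 0, 0, 0, 0, 0, 0, 0, 0, 0, 0, 0, 0, 0]}}

```text
time_s: 11.13
tcp_pos: [0.5508, -0.1542, 0.2243]
ee_rot: [[-0.088, -0.996, -0.0], [-0.996, 0.088, 0.0], [-0.0, 0.0, -1.0]]
wrist_force: [-0.4, 0.2, -0.8]
gripper_width: 0.204
gripper_force: 30.0
```

```bash
python3 - <<'E'
from h import *
s=r.sense();X=np.array(s["tcp_pos"]);e=np.array(s["ee_rot"])
print(s["time_s"],X,e.T@(np.array([.5502,-.1552,.114])-X))
E
```

```text
11.1333 [ 0.55075218 -0.15415214  0.22433833] [0.00109871 0.00041459 0.11033843]
```

Within about 1 mm. I'll apply the small correction, lower, settle and release.

{"op": "drive_tool", "data": {"steps": [0, 0, 0, 0.001, 0.0004, 0.02, 0, 0, 0, 0, 0, 0, 0.02, 0, 0, 0, 0, 0, 0, 0.02, 0, 0, 0, 0, 0, 0, 0.02, 0, 0, 0, 0, 0, 0, 0.015, 0, 0, 0, 0, 0, 0, 0.008, 0, 0, 0, 0, 0, 0, 0.004, 0, 0, 0, 0, 0, 0, 0.002, 0, 0, 0, 0, 0, 0, 0, 0, 0, 0, 0, 0, 0, 0, 0]}}

```text
time_s: 11.97
tcp_pos: [0.5508, -0.156, 0.1165]
ee_rot: [[-0.089, -0.996, 0.002], [-0.996, 0.089, -0.0], [0.0, -0.002, -1.0]]
wrist_force: [-0.1, -0.8, -0.1]
gripper_width: 0.203
gripper_force: 30.0
```

{"op": "drive_tool", "data": {"steps": [0, 0, 0, 0, 0, 0.001, 0, 0, 0, 0, 0, 0, 0.0005, 0, 0, 0, 0, 0, 0, 0, 0, 0, 0, 0, 0, 0, 0, 1, 0, 0, 0, 0, 0, 0, 1, 0, 0, 0, 0, 0, 0, 1, 0, 0, 0, 0, 0, 0, 1, 0, 0, 0, 0, 0, 0, 1, 0, 0, 0, 0, 0, 0, 1, 0, 0, 0, 0, 0, 0, 1]}}

```text
time_s: 12.8
tcp_pos: [0.5501, -0.1561, 0.114]
ee_rot: [[-0.09, -0.996, -0.0], [-0.996, 0.09, 0.0], [-0.0, 0.0, -1.0]]
wrist_force: [-0.5, 0.3, 0.4]
gripper_width: 0.65
gripper_force: 0.0
```

{"op": "drive_tool", "data": {"steps": [0, 0, 0, 0, 0, 0, 1, 0, 0, 0, 0, 0, 0, 1, 0, 0, 0, 0, 0, 0, 1, 0, 0, 0, 0, 0, -0.02, 1, 0, 0, 0, 0, 0, -0.03, 1, 0, 0, 0, 0, 0, -0.03, 1, 0, 0, 0, 0, 0, -0.03, 1, 0, 0, 0, 0, 0, -0.03, 1, 0, 0, 0, 0, 0, 0, 1, 0, 0, 0, 0, 0, 0, 1]}}

```text
time_s: 13.63
tcp_pos: [0.5509, -0.1561, 0.2562]
ee_rot: [[-0.09, -0.996, 0.005], [-0.996, 0.09, 0.0], [-0.001, -0.005, -1.0]]
wrist_force: [-0.9, 0.0, -1.6]
gripper_width: 1.001
gripper_force: 0.0
```

{"op": "drive_tool", "data": {"steps": [0, 0, 0, -0.03, 0.03, 0, 1, 0, 0, 0, 0.0, 0.035, 0, 1, 0, 0, 0, 0.03, 0.03, 0, 1, 0, 0, 0, 0.03, 0.03, 0, 1, 0, 0, 0, 0.03, 0.03, 0, 1, 0, 0, 0, 0.03, 0.03, 0, 1, 0, 0, 0, 0.03, 0.03, 0, 1, 0, 0, 0, 0, 0, 0, 1, 0, 0, 0, 0, 0, 0, 1]}}

```text
time_s: 14.38
tcp_pos: [0.3264, -0.2551, 0.253]
ee_rot: [[-0.094, -0.996, -0.002], [-0.996, 0.094, 0.001], [-0.001, 0.002, -1.0]]
wrist_force: [-0.0, -0.2, -0.5]
gripper_width: 0.999
gripper_force: 0.0
```

```bash
python3 - <<'E'
from h import *
import pickle
P=pickle.load(open("P.pkl","rb"))
s=r.sense();t,pt=grab("top");print(s["time_s"],s["tcp_pos"],s["gripper_width"])
c1=cv2.resize(t[135:180,140:235],None,fx=4.2,fy=4.2,interpolation=cv2.INTER_CUBIC)
c2=cv2.resize(t[160:205,297:347],None,fx=8,fy=8,interpolation=cv2.INTER_CUBIC)
c1=cv2.copyMakeBorder(c1,0,c2.shape[0]-c1.shape[0],0,0,cv2.BORDER_CONSTANT)
cv2.imwrite("pics/c7.png",np.hstack([c1,c2]))
a=cv2.imread("pics/top0.png")
for im in(a,t):
    h=cv2.cvtColor(im,cv2.COLOR_BGR2HSV);m=cv2.inRange(h,(22,120,60),(35,255,255));n,l,st,ce=cv2.connectedComponentsWithStats(m)
    print([(st[i,4],ce[i].round(1)) for i in range(1,n) if st[i,4]>90])
    m=cv2.inRange(h,(0,150,80),(6,255,255))|cv2.inRange(h,(172,150,80),(180,255,255));n,l,st,ce=cv2.connectedComponentsWithStats(m)
    print("red",[(st[i,4],ce[i].round(1)) for i in range(1,n) if 4<st[i,4]<400 and ce[i][0]<400])
E
```

```text
14.3833 [ 0.32635615 -0.25514925  0.2530344 ] 0.998979934584328
[(np.int32(252), array([208.4, 158.7])), (np.int32(248), array([156.4, 169. ])), (np.int32(255), array([321.6, 183.4])), (np.int32(103), array([310.2, 223.6]))]
red [(np.int32(12), array([197.1, 154.9])), (np.int32(7), array([149.3, 158.4])), (np.int32(108), array([371.9, 170.4]))]
[(np.int32(250), array([208.1, 159.1])), (np.int32(249), array([156.4, 169. ])), (np.int32(270), array([322.3, 183.9])), (np.int32(104), array([310.2, 223.6]))]
red [(np.int32(15), array([207.9, 147.3])), (np.int32(7), array([149.3, 158.4])), (np.int32(109), array([371.8, 170.3]))]
```

View pics/c7.png

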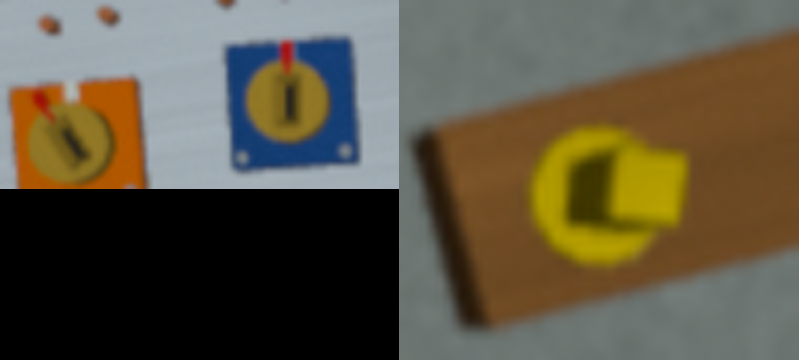

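The final picture shows the red pointer on the white mark at (288,55). The orange trimmer's pointer hasn't moved: its centroid is the same as at the start. The tool stands upright in its hole, collar at (598,195), within about 1–2 mm of where it started. The gripper is open and clear, so I'm handing in.

```bash
python3 -c "
from station import r
print(r.finish_job())"
```

```text
the job is handed in; nothing more can be done
None
```

I turned the blue trimmer's pointer to its mark, put the tuning tool back upright in its hole, left the orange trimmer unmoved and handed the job in at about 14.4 s; the hand-in returned no verdict.

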